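# Turntable off, then hold the flanged tube down on the chuck for clamping

## Task

I'm about to tighten the jaws of the bench turntable's chuck, so first turn its speed knob anticlockwise all the way to the off stop. Then take the flanged tube out of the parts tray, lower it gently, tube upwards, in between the open jaws until it lies flat on the chuck face, and hold it down there with a steady push of about 10 newtons on top of its own weight while I work the chuck key; don't let go - finish while you are still pressing it. Leave the loose race, the sleeve and the chuck key where they lie.

Things in the scene. Friction and masses are not known exactly. Their poses are not given: they have to be found in the camera images.
- turntable: Grey bench turntable, fixed. Gear housing 230 x 230 mm, 80 mm high; control console on the side towards the robot (x -230 to -110 mm, 180 mm wide, 62 mm high); steel disc 200 mm across, top at 92 mm; three-jaw chuck on top. The disc does not turn by itself. Origin: on the bench under the chuck axis. x points away from the console, z up; it may stand turned about z.
- chuck: Dark steel chuck body, 160 mm diameter. Origin: centre of its flat upper face, 140 mm above the bench; axes as the turntable's. Three fixed steel jaws stand on it at 0, 120 and 240 degrees from x, each 18 mm wide, 26 mm high from 52 to 66 mm from the axis, then 14 mm high out to 84 mm: a disc of up to 104 mm fits between them.
- speed (a joint): Speed knob, rad. 0 = off, at the anticlockwise end stop (seen from above); grows as the knob is turned clockwise, up to 4.7. Starts between 0.5 and 1.4. Light friction, about 0.03 N m; it stays where it is left.
- speed_grip (a point): Grip point of the black speed knob, on its vertical axis, 99 mm above the bench, at turntable x = -170 mm. Pinch bar 42 mm long, 14 mm thick, from 76 to 106 mm above the bench, on a round 44 mm foot. At joint 0 the bar lies along the turntable's x; it and this point's axes turn with the knob (x along the bar, z up). Beside it, 62 mm to y+, a 16 mm high toggle (for show).
- flange: Flanged tube to be clamped: flat aluminium flange disc, 96 mm diameter, 12 mm thick, with an upright steel tube of 34 mm diameter that rises 52 mm from the middle of the disc (64 mm overall). About 0.45 kg (hidden, 0.38 to 0.52). It stands in the tray, tube upwards. Origin: centre of the disc's underside; z up along the tube.
- tray: Shallow steel parts tray, fixed to the bench, 280 x 210 mm, walls 4 mm thick and 20 mm high, floor 4 mm thick. Origin: centre of its underside. The flanged tube stands in its near half (tray x below 0), the race and the sleeve in its far half.
- race: Loose steel bearing race in the tray: a plain ring 60 mm outside, 44 mm inside, 18 mm high. Origin: centre of its underside. To be left alone.
- sleeve: Loose plain steel sleeve standing in the tray: 38 mm outside, 28 mm inside, 50 mm high, no flange. Origin: centre of its underside. To be left alone.
- chuck_key: Steel T-handled chuck key lying on the bench at the side, about 110 mm long, 100 mm over the handle. Origin: on the bench under the middle of its shank. To be left alone.

How it is judged:
By the outcome, as a careful person would: the job done as asked, in the order asked, and still so for the second after the job is handed in, while the arm keeps its last pose, push and grip.
It also fails if it takes over 70 s, if anything falls off the work surface, if the arm or the gripper's body presses on something with over 40 N, if the wrist force passes 120 N, or if a joint passes its speed limit or range.

## Robot

A 6-joint arm with a two-finger parallel gripper is mounted at the origin on the work surface. World frame = base frame: x ahead of the robot, y to its left, z up, the work surface at z = 0. Lengths are in m, angles in rad, forces in N, time in s.
With the tool pointing down it reaches from about 0.225 to 0.875 m from the base axis. Payload 3.4 kg.
Tool frame: the origin (TCP) lies on the centre line of the jaws, within the pads' length; the fingertips stand 22 mm ahead of it and the grasp point (between the pads) lies 3 mm ahead of it; z points along the fingers, y is the line along which they close (so a half turn about z gives the same grasp; the last joint's range is limited). The gripper opens to 85 mm and grips with 20 to 120 N. Pads are 22 mm wide; open, the fingers measure 114 mm over their backs; the gripper's body (76 mm by 85 mm) begins 54 mm behind the grasp point. The pads swing forward as they close: fully open they stand 13 mm farther back than shut.
Start: joints at [1.039, 0.276, 1.505, -0, 1.361, -0.121], TCP at [0.23, 0.527, 0.229] pointing down, gripper open.
Joint ranges: [-2.89, 2.89], [-0.75, 2.08], [0.22, 2.7], [-1.18, 4.32], [0.11, 2.71], [-2.7, 2.7]. Speed limits (rad/s): [2.57, 2.57, 3.14, 3.14, 3.14, 3.14].

## Interface

Orientations are given as a unit quaternion [w, x, y, z].
In Python, from rig import manip gives the robot as it stands.
- The arm moves only by the shell command python3 steer.py 'ROWS' [OPENING] [FORCE]. ROWS is one flat JSON list of numbers that holds 1 to 5 rows one after another, with no inner brackets; each row has 4 numbers: dx, dy, dz in m, then a turn about the tool's z in rad; each row shifts and turns the commanded pose from where the row before left it, along the tool's axes as they then stand; what a row does not reach is not made up. A row lasts 1/12 s, in which the tool goes at most 0.0417 m and 0.125 rad, less where a joint would pass 70% of its speed; a pose out of reach is approached as far as the arm can. OPENING is the finger opening in m, set as the command begins (- or left out keeps the last). The fingers move at their own pace and stop on an object; FORCE is the grip in N (left out, the last holds). Time passes only in rows, so rows that do not move let the fingers close. It prints the time, the measured TCP pose, the force, the opening and the grip force at its end. Input that does not fit is refused with a message, and nothing moves.
- manip.get_state(): the state, without advancing time (a new reading comes with each control period).
- manip.get_image(name): name is "scene" or "top" or "wrist"; returns a dict with "img" (384x512x3 uint8, red, green, blue), "camera_matrix" (3x3 intrinsics, pixels), "T" (4x4, takes a point from camera to world coordinates); the wrist camera has in their place "hand_eye" (4x4, takes a point from camera to tool coordinates, whose origin is the TCP and whose axes are the flange's). Camera axes: x right, y down, z forward; pixel columns grow to the right and rows downward; lengths in m; the calibration is good to about 2 mm. A picture is of the moment at which its call begins: read the wrist's pose just before it. There is no depth.
- manip.sign_off(): hands the job in; it is judged then, once.
The state is a dict: "clock": time; "qpos": joint angles; "qd": joint speeds; "effort": joint torques, N m; "position": TCP position; "ee_rot": TCP orientation; "contact_force": force on the tool from outside, world axes, zero at the start; "moment": the same for the moment, N m; "width": finger opening in m; "gripper_force": force on a finger pad.
Only numpy, scipy, OpenCV 4.12 (cv2) and the standard library are available. Lean on these libraries where they do the work, as an engineer would, in place of code of your own. Each camera call takes 0.05 s, during which the arm holds its last target. There are 200 camera calls.

## Working session

There is one attempt and no reset: what is moved stays moved. The work goes in short steps, Python scripts to look and compute and a shell command to move; the robot and the scene stay as the last step left them, time stands still between calls to the robot, and variables do not carry over. Pictures are saved under pics/ and viewed, at most 10 in all, crops included, and the job is handed in when it is done.

```bash
ls; mkdir -p pics
cat > h.py <<'E'
import numpy as np, cv2
from rig import manip
def ray(c,u,v,T=None):
    K=c["camera_matrix"];T=c["T"] if T is None else T
    T=np.array(T);d=T[:3,:3]@np.linalg.inv(np.array(K))@[u,v,1];return T[:3,3],d
def plane(c,u,v,z,T=None):
    o,d=ray(c,u,v,T);return o+d*(z-o[2])/d[2]
def save(n,im): cv2.imwrite("pics/"+n,cv2.cvtColor(im,cv2.COLOR_RGB2BGR))
E
python3 - <<'E'
from h import *
s=manip.get_state();print(s)
for n in("top","scene"):
    c=manip.get_image(n);save(n+"0.png",c["img"]);np.save(n+"0.npy",c,allow_pickle=True);print(n,np.round(c["T"],3).tolist(),c["camera_matrix"])
E
```

```text
pics
rig.py
steer.py
{'clock': 0.0, 'qpos': array([ 1.03900813e+00,  2.76628884e-01,  1.50614666e+00, -2.04917577e-05,
        1.36066044e+00, -1.20986355e-01]), 'qd': array([ 2.00759238e-03, -4.51844288e-04,  5.33197027e-04, -3.11688535e-04,
        8.31677551e-04,  3.75385194e-05]), 'effort': array([-1.46642826e-03, -4.16777515e+01, -2.45800424e+01, -4.65141929e-04,
        1.12610546e-02,  2.31035585e-05]), 'position': array([0.22936049, 0.52670441, 0.22821498]), 'ee_rot': array([-2.86018548e-04,  2.03957480e-01,  9.78979314e-01, -8.76222652e-04]), 'contact_force': array([1.07109553, 0.98447152, 0.06924112]), 'moment': array([ 0.03215834, -0.04006428,  0.02640322]), 'gripper_force': 0.0, 'width': 0.08526439170180816}
top [[-0.009, -0.989, 0.147, 0.431], [-1.0, 0.007, -0.009, 0.126], [0.008, -0.147, -0.989, 1.205], [0.0, 0.0, 0.0, 1.0]] [[384.61265433   0.         258.42013621]
 [  0.         384.61265433 190.17199704]
 [  0.           0.           1.        ]]
scene [[0.291, 0.512, -0.808, 1.467], [0.957, -0.148, 0.251, -0.137], [0.009, -0.846, -0.533, 0.7], [0.0, 0.0, 0.0, 1.0]] [[383.43593656   0.         252.57128633]
 [  0.         383.43593656 193.71180358]
 [  0.           0.           1.        ]]
```
View pics/top0.png

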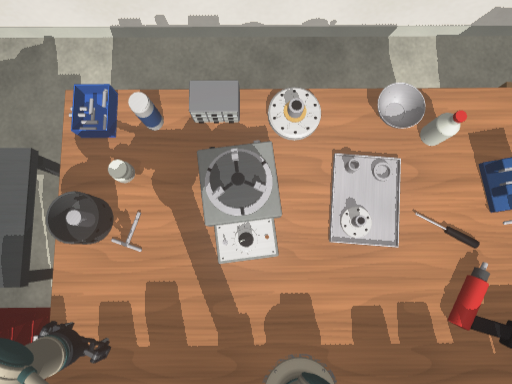

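View pics/scene0.png

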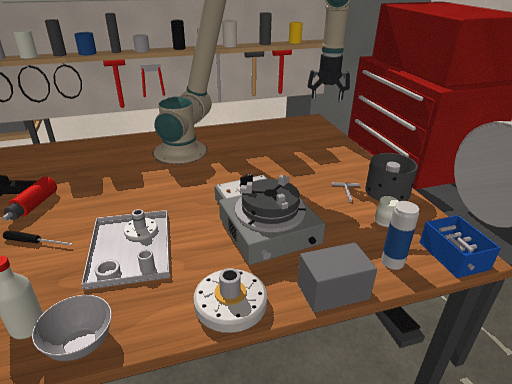

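Top view: the turntable is at about (238,180) with its knob at (246,240). The tray is at (366,200), and the flanged tube stands in its near half at (357,221). I'll zoom in.

Run:
```python
from h import *
c=np.load("top0.npy",allow_pickle=True).item();im=c["img"]
a=im[135:270,192:287];b=im[145:280,322:417]
save("zoom.png",cv2.resize(np.hstack([a,b]),None,fx=4.2,fy=4.2,interpolation=cv2.INTER_CUBIC))
for p in [(238,180,.14),(246,239,.1),(357,221,.016),(360,221,.068)]:print(p,plane(c,*p).round(4))
```

```text
(238, 180, 0.14) [0.6185 0.1732 0.14  ]
(246, 239, 0.1) [0.4548 0.1524 0.1   ]
(357, 221, 0.016) [ 0.5089 -0.1891  0.016 ]
(360, 221, 0.068) [ 0.5055 -0.1843  0.068 ]
```

View pics/zoom.png

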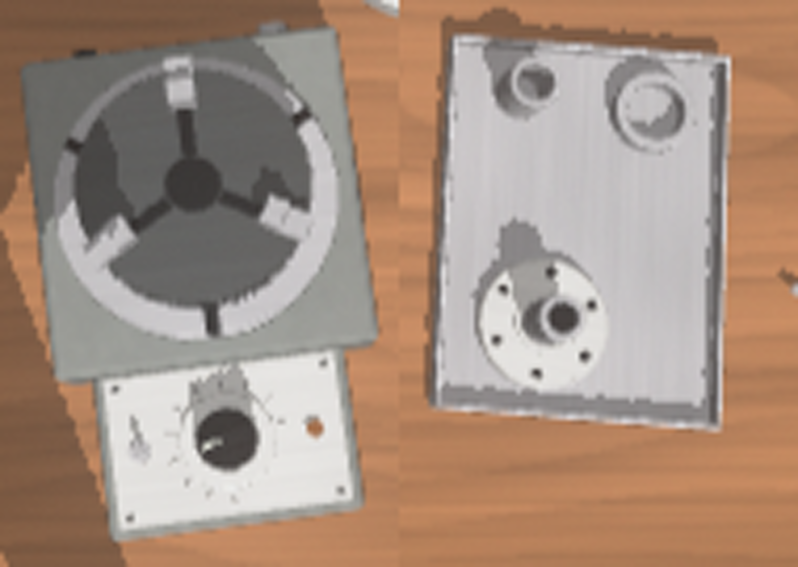

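The zoom shows jaw 0 pointing away from the robot, with the turntable turned about 6–7° anticlockwise. The knob is at zoom (227,438), the hub at (193,183), and the tube top at (563,318) in the tray half. Next I'll look with the wrist camera.

```bash
cat > go.py <<'E'
import sys
from h import *
from scipy.spatial.transform import Rotation as Ro
def pose():
    s=manip.get_state();q=s["ee_rot"];return s,Ro.from_quat([q[1],q[2],q[3],q[0]]).as_matrix(),s["position"]
def delta(x,y,z,yaw=None):
    # yaw = world heading of tool x (mod pi); prints turn, and shift AFTER the turn
    s,R,p=pose();cur=np.arctan2(R[1,0],R[0,0]);t=0
    if yaw is not None:
        t=-((yaw-cur+np.pi/2)%np.pi-np.pi/2)
        R=R@Ro.from_rotvec([0,0,t]).as_matrix()
    print("cur",p.round(4),"yaw",round(cur,3),"q6",round(s["qpos"][5],3),"TURN",round(t,3),"SHIFT",(R.T@(np.array([x,y,z])-p)).round(4))
if __name__=="__main__": delta(*map(float,sys.argv[1:]))
E
python3 go.py 0.46 0.153 0.28 0.12; python3 go.py 0.46 0.153 0.28
python3 -c "
from h import *
print(manip.get_image('wrist')['hand_eye'].round(3))"
```

```text
cur [0.2294 0.5267 0.2283] yaw 2.731 q6 -0.121 TURN -0.531 SHIFT [-0.1842 -0.3987 -0.0514]
cur [0.2294 0.5267 0.2283] yaw 2.731 q6 -0.121 TURN 0 SHIFT [-0.3607 -0.2506 -0.0514]
[[ 0.    -0.963 -0.268  0.067]
 [ 1.     0.     0.    -0.001]
 [-0.    -0.268  0.963 -0.145]
 [ 0.     0.     0.     1.   ]]
```

```bash
python3 go.py 0.53 0.16 0.36 0.12
```

```text
cur [0.2294 0.5268 0.2284] yaw 2.731 q6 -0.121 TURN -0.531 SHIFT [-0.2544 -0.4003 -0.1313]
```

```bash
python3 steer.py '[0,0,-0.02,-0.106,0,0,-0.02,-0.106,0,0,-0.02,-0.106,0,0,-0.02,-0.106,0,0,-0.02,-0.107]'
python3 steer.py '[-0.021,-0.033,0,0,-0.021,-0.033,0,0,-0.021,-0.033,0,0,-0.021,-0.033,0,0,-0.021,-0.033,0,0]'
python3 steer.py '[-0.021,-0.033,0,0,-0.021,-0.033,0,0,-0.021,-0.033,0,0,-0.021,-0.033,0,0,-0.021,-0.033,0,0]'
python3 steer.py '[-0.022,-0.033,-0.015,0,-0.022,-0.033,-0.015,0,0,0,0,0,0,0,0,0]'
python3 - <<'E'
from go import *
s,R,p=pose();c=manip.get_image("wrist")
T=np.eye(4);T[:3,:3]=R;T[:3,3]=p;c["T"]=T@c["hand_eye"];np.save("w1.npy",c,allow_pickle=True)
save("w1.png",cv2.resize(c["img"],(768,576)));print(p,c["T"].round(3))
E
```

```text
clock: 0.57
position: [0.2295, 0.5269, 0.3297]
ee_rot: [-0.0, -0.063, 0.998, -0.0]
contact_force: [-0.1, 0.2, -0.5]
width: 0.0855
gripper_force: 0.0
clock: 0.98
position: [0.3542, 0.3744, 0.3289]
ee_rot: [-0.0, -0.06, 0.998, -0.0]
contact_force: [0.3, 0.2, -0.5]
width: 0.0853
gripper_force: 0.0
clock: 1.4
position: [0.4784, 0.223, 0.329]
ee_rot: [-0.0, -0.06, 0.998, 0.0]
contact_force: [0.2, 1.2, 0.7]
width: 0.0851
gripper_force: 0.0
clock: 1.73
position: [0.5299, 0.1639, 0.3585]
ee_rot: [0.0, -0.058, 0.998, 0.0]
contact_force: [0.2, 0.8, 0.1]
width: 0.0856
gripper_force: 0.0
[0.52987338 0.16386243 0.35854266] [[-0.116  0.957  0.267  0.463]
 [ 0.993  0.112  0.031  0.155]
 [-0.     0.269 -0.963  0.504]
 [ 0.     0.     0.     1.   ]]
```

View pics/w1.png

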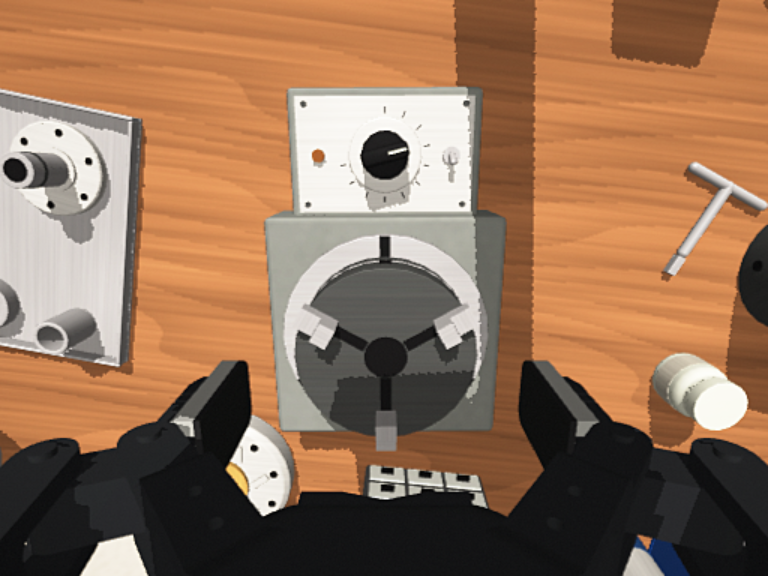

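Wrist view: the hub is at (386,357), the knob at (385,155) with its white pointer going right and slightly up, and the console is square to the image. Now I'll refine these numbers.

Run:
```python
from h import *
c=np.load("w1.npy",allow_pickle=True).item();im=c["img"];g=cv2.cvtColor(im,cv2.COLOR_RGB2GRAY)
n=g[82:126,234:280];
dark=(n<60).astype(np.uint8);cn=max(cv2.findContours(dark,0,2)[0],key=cv2.contourArea)
(u,v),r=cv2.minEnclosingCircle(cn);print("knob",u+234,v+82,r,cv2.fitEllipse(cn))
m=np.zeros_like(n);cv2.drawContours(m,[cn],-1,1,-1);w=cv2.morphologyEx(dark,cv2.MORPH_CLOSE,np.ones((7,7)))&(n>110)
ys,xs=np.nonzero(w);ys+=82;xs+=234;print(list(zip(xs,ys)))
P=np.array([plane(c,x,y,.106)[:2] for x,y in zip(xs,ys)]);l=cv2.fitLine(P.astype(np.float32),2,0,.01,.01).ravel();print("pointer",l,np.arctan(l[1]/l[0]))
for z in(.08,.106):print("knobc",z,plane(c,u+234,v+82,z).round(4))
h=g[215:262,235:280];d=(h<36).astype(np.uint8);k=max(cv2.findContours(cv2.morphologyEx(d,cv2.MORPH_OPEN,np.ones((9,9))),0,2)[0],key=cv2.contourArea)
(a,b),r=cv2.minEnclosingCircle(k);print("hub",a+235,b+215,r,plane(c,a+235,b+215,.14).round(4))
# console edges, housing corners by eye (768-px)
for q,z in[((290,90),.062),((481,90),.062),((266,220),.08),((505,217),.08),((493,430),.08),((280,431),.08)]:print(q,plane(c,q[0]/1.5,q[1]/1.5,z).round(4))
n=cv2.resize(im[75:135,225:290],None,fx=9,fy=9,interpolation=cv2.INTER_CUBIC);save("k.png",n)
```

```text
knob 256.04597663879395 102.73563194274902 16.048254013061523 ((21.573814392089844, 20.932819366455078), (29.719758987426758, 31.396326065063477), 174.29550170898438)
[(np.int64(268), np.int64(98)), (np.int64(269), np.int64(98)), (np.int64(270), np.int64(98)), (np.int64(265), np.int64(99)), (np.int64(266), np.int64(99)), (np.int64(267), np.int64(99)), (np.int64(268), np.int64(99)), (np.int64(269), np.int64(99)), (np.int64(270), np.int64(99)), (np.int64(271), np.int64(99)), (np.int64(261), np.int64(100)), (np.int64(262), np.int64(100)), (np.int64(263), np.int64(100)), (np.int64(264), np.int64(100)), (np.int64(265), np.int64(100)), (np.int64(266), np.int64(100)), (np.int64(267), np.int64(100)), (np.int64(268), np.int64(100)), (np.int64(269), np.int64(100)), (np.int64(270), np.int64(100)), (np.int64(259), np.int64(101)), (np.int64(260), np.int64(101)), (np.int64(261), np.int64(101)), (np.int64(262), np.int64(101)), (np.int64(263), np.int64(101)), (np.int64(264), np.int64(101)), (np.int64(265), np.int64(101)), (np.int64(266), np.int64(101)), (np.int64(259), np.int64(102)), (np.int64(260), np.int64(102)), (np.int64(261), np.int64(102)), (np.int64(262), np.int64(102)), (np.int64(263), np.int64(102))]
pointer [ 0.3587657  -0.93342763  0.4502479   0.16431938] -1.2038511
knobc 0.08 [0.4541 0.1534 0.08  ]
knobc 0.106 [0.4547 0.1535 0.106 ]
hub 256.5416660308838 237.5 13.694748878479004 [0.6232 0.1739 0.14  ]
(290, 90) [0.4085 0.0624 0.062 ]
(481, 90) [0.3884 0.2341 0.062 ]
(266, 220) [0.5256 0.0506 0.08  ]
(505, 217) [0.4969 0.2721 0.08  ]
(493, 430) [0.7208 0.3017 0.08  ]
(280, 431) [0.7485 0.0759 0.08  ]
```

View pics/k.png

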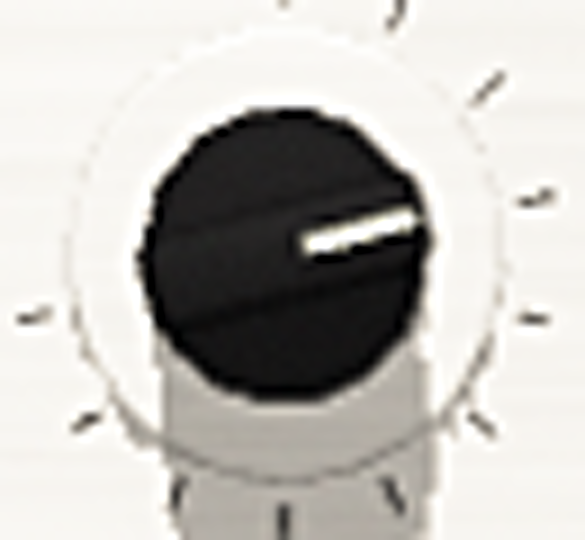

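```bash
python3 steer.py '[0,0,0,0.12,0,0,0,0.12,0,0,0,0.12,0,0,0,0.12,0,0,0,0.12]' 0.045 20 >/dev/null
python3 steer.py '[0,0,0,0.12,0,0,0,0.12,0,0,0,0.12,0,0,0,0.12,0,0,0,0.12]' > /dev/null
python3 steer.py '[0,0,0,0.12,0,0,0,0,0,0,0,0]' 
python3 go.py 0.4545 0.1535 0.104 -1.204
```

```text
clock: 2.87
position: [0.5272, 0.1667, 0.3582]
ee_rot: [-0.001, 0.562, 0.827, -0.0]
contact_force: [0.0, -0.6, 0.4]
width: 0.0452
gripper_force: 0.0
cur [0.5272 0.1667 0.3582] yaw 1.947 q6 -0.196 TURN 0.009 SHIFT [ 0.0136 -0.0724  0.2543]
```

```bash
python3 steer.py '[0.0068,-0.0362,0,0.009,0.0068,-0.0362,0,0,0,0,0.04,0,0,0,0.04,0,0,0,0.04,0]' >/dev/null
python3 steer.py '[0,0,0.03,0,0,0,0.03,0,0,0,0,0,0,0,0,0]' 
python3 go.py 0.4545 0.1535 0.104 -1.204
```

```text
clock: 3.62
position: [0.4546, 0.1525, 0.1778]
ee_rot: [-0.001, 0.567, 0.824, -0.001]
contact_force: [-0.5, -0.1, 0.3]
width: 0.0451
gripper_force: 0.0
cur [0.4546 0.1525 0.1778] yaw 1.935 q6 -0.186 TURN -0.002 SHIFT [0.0009 0.0005 0.0738]
```

```bash
python3 steer.py '[0.0009,0.0005,0.025,0,0,0,0.025,0,0,0,0.024,0,0,0,0,0,0,0,0,0]'
python3 steer.py '[0,0,0,0,0,0,0,0,0,0,0,0,0,0,0,0,0,0,0,0]' 0 25
python3 steer.py '[0,0,0,0,0,0,0,0,0,0,0,0]'
```

```text
clock: 4.03
position: [0.457, 0.1537, 0.1059]
ee_rot: [0.0, 0.568, 0.823, 0.001]
contact_force: [0.4, -0.1, -0.5]
width: 0.0446
gripper_force: 0.0
clock: 4.45
position: [0.4566, 0.1534, 0.1054]
ee_rot: [0.001, 0.568, 0.823, 0.001]
contact_force: [-0.1, 0.6, -0.6]
width: 0.0003
gripper_force: 0.0
clock: 4.7
position: [0.456, 0.1533, 0.1046]
ee_rot: [-0.0, 0.568, 0.823, 0.0]
contact_force: [0.3, -0.2, 1.1]
width: 0.0001
gripper_force: 0.0
```

Run:
```python
from go import *
c=manip.get_image("wrist");a=c["img"][100:384,110:410]
s=manip.get_image("scene")["img"][150:270,200:320]
save("w2.png",np.hstack([cv2.resize(a,(400,378)),cv2.resize(s,(378,378),interpolation=cv2.INTER_CUBIC)]))
```

```text
(no output)
```

View pics/w2.png

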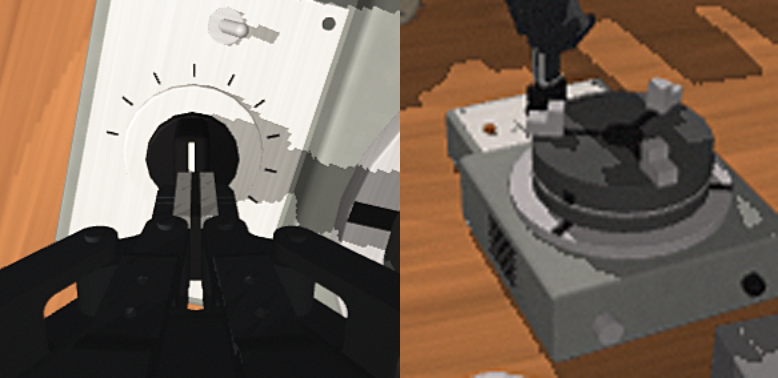

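Run:
```python
from go import *
s,R,p=pose();print({k:s[k] for k in("width","gripper_force","contact_force","moment")},p)
c=manip.get_image("wrist");a=c["img"][170:270,200:310]
save("w3.png",cv2.resize(cv2.convertScaleAbs(a,alpha=1.6,beta=25),None,fx=6,fy=6,interpolation=cv2.INTER_CUBIC))
```

```text
{'width': 0.00010503142153670342, 'gripper_force': 0.0, 'contact_force': array([ 0.41788945,  0.27258424, -0.75111883]), 'moment': array([-0.01908451, -0.03695778,  0.01635203])} [0.45604661 0.15330756 0.10453168]
```

View pics/w3.png

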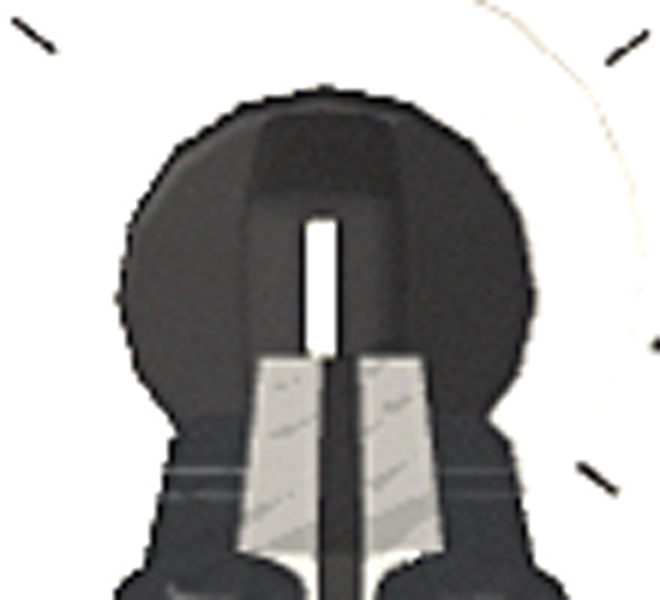

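Run:
```python
from go import *
c1=np.load("w1.npy",allow_pickle=True).item()
s,R,p=pose();c=manip.get_image("wrist");T=np.eye(4);T[:3,:3]=R;T[:3,3]=p;c["T"]=T@c["hand_eye"]
def tri(a,b):
    (o,d),(q,e)=a,b;d=d/np.linalg.norm(d);e=e/np.linalg.norm(e)
    t=np.linalg.lstsq(np.c_[d,-e],q-o,rcond=None)[0];return (o+d*t[0]).round(4),(q+e*t[1]).round(4)
print(tri(ray(c1,271.1,98.9),ray(c,253.5,206.3)))
```

```text
(array([0.4479, 0.1718, 0.1075]), array([0.4475, 0.1716, 0.1075]))
```

```bash
python3 steer.py '[0,0,0,0,0,0,0,0,0,0,0,0]' 0.04
python3 steer.py '[0,0,0,0]' 0.005 40
for i in 1 2 3; do python3 steer.py '[0,0,0,0]' | tail -3; done; python3 go.py 0.4545 0.1535 0.104 -1.204
```

```text
clock: 5.15
position: [0.4561, 0.1533, 0.1045]
ee_rot: [-0.0, 0.568, 0.823, 0.0]
contact_force: [-0.1, -0.4, 0.4]
width: 0.0356
gripper_force: 0.0
clock: 5.23
position: [0.4561, 0.1533, 0.1046]
ee_rot: [-0.0, 0.568, 0.823, 0.0]
contact_force: [0.0, -0.3, 0.4]
width: 0.0267
gripper_force: 0.0
contact_force: [0.5, 1.0, 0.8]
width: 0.014
gripper_force: 0.0
contact_force: [-0.2, -0.2, 0.2]
width: 0.0051
gripper_force: 0.0
contact_force: [0.6, -0.0, 0.2]
width: 0.0048
gripper_force: 0.0
cur [0.4561 0.1533 0.1046] yaw 1.933 q6 -0.183 TURN -0.005 SHIFT [ 0.0007 -0.0014  0.0006]
```

```bash
python3 steer.py '[0,0,0,0,0,0,0,0,0,0,0,0,0,0,0,0]' 0.035 25 | tail -2
for i in 1 2; do python3 steer.py '[0,0,0.003,0,0,0,0,0,0,0,0,0]' | grep -E "pos|cont"; done
python3 steer.py '[0,0,0,0,0,0,0,0,0,0,0,0,0,0,0,0,0,0,0,0]' 0
python3 - <<'E'
from go import *
s=manip.get_state();print(s["gripper_force"],s["width"],s["moment"])
im=manip.get_image("wrist")["img"][170:270,200:310]
print([int(x) for x in im[:,53].mean(1)]);print([int(x) for x in im[45].mean(1)])
E
```

```text
width: 0.0349
gripper_force: 0.0
position: [0.4559, 0.1533, 0.1013]
contact_force: [0.0, 0.4, -0.2]
position: [0.4559, 0.1533, 0.0983]
contact_force: [0.9, 0.5, 0.2]
clock: 6.73
position: [0.4549, 0.1529, 0.0987]
ee_rot: [-0.001, 0.568, 0.823, -0.001]
contact_force: [-4.7, -2.0, 5.7]
width: 0.013
gripper_force: 25.2
25.230298340320587 0.012963391580507782 [-0.37459974  0.71799734  0.04925533]
[244, 245, 245, 245, 246, 245, 246, 245, 245, 245, 245, 245, 244, 244, 246, 253, 253, 0, 4, 18, 33, 18, 12, 16, 15, 13, 16, 13, 12, 13, 12, 14, 12, 14, 15, 15, 19, 22, 24, 19, 41, 116, 131, 128, 126, 129, 121, 73, 76, 76, 76, 76, 75, 75, 76, 76, 75, 75, 76, 75, 76, 67, 34, 36, 40, 38, 40, 41, 40, 42, 42, 10, 16, 17, 17, 18, 15, 19, 17, 17, 17, 17, 15, 16, 16, 17, 17, 16, 17, 16, 18, 15, 18, 13, 18, 17, 15, 17, 16, 14]
[242, 237, 238, 251, 246, 242, 242, 242, 243, 244, 242, 239, 239, 240, 240, 241, 241, 241, 241, 244, 249, 175, 15, 33, 25, 28, 26, 28, 28, 25, 28, 27, 26, 26, 28, 28, 26, 27, 26, 27, 29, 24, 22, 27, 29, 30, 31, 32, 30, 29, 29, 25, 6, 129, 253, 254, 254, 255, 138, 4, 22, 27, 25, 26, 27, 24, 20, 20, 15, 12, 13, 21, 17, 16, 14, 17, 18, 17, 16, 17, 19, 16, 19, 16, 18, 17, 18, 18, 16, 12, 0, 83, 181, 170, 171, 168, 168, 166, 165, 164, 165, 166, 165, 161, 162, 166, 167, 166, 163, 157]
```

```bash
python3 steer.py '[0,0,0,0,0,0,0,0,0,0,0,0]' 0.03 30 | tail -2
for i in 1 2; do python3 steer.py '[0,-0.0005,0.002,0,0,0,0,0,0,0,0,0]' | grep -E "pos|cont"; done
python3 steer.py '[0,0,0,0,0,0,0,0,0,0,0,0,0,0,0,0,0,0,0,0]' 0
python3 go.py 0.4545 0.1535 0.104 -1.204
```

```text
width: 0.0298
gripper_force: 0.0
position: [0.4556, 0.1532, 0.0964]
contact_force: [0.5, -0.3, 0.3]
position: [0.4551, 0.153, 0.0944]
contact_force: [-0.0, -0.1, 0.3]
clock: 7.95
position: [0.4548, 0.1528, 0.0947]
ee_rot: [-0.0, 0.568, 0.823, -0.0]
contact_force: [-2.3, 0.3, 3.8]
width: 0.0132
gripper_force: 30.7
cur [0.4548 0.1528 0.0947] yaw 1.933 q6 -0.183 TURN -0.005 SHIFT [ 0.0007 -0.     -0.0093]
```

```bash
for i in 1 2 3; do :; done
python3 steer.py '[0,0,0,-0.1,0,0,0,-0.1,0,0,0,-0.1,0,0,0,-0.1,0,0,0,0]' | grep -E "pos|rot|cont|wid|grip"
python3 steer.py '[0,0,0,-0.1,0,0,0,-0.1,0,0,0,-0.1,0,0,0,-0.1,0,0,0,0]'| grep -E "pos|rot|cont|wid|grip"
python3 steer.py '[0,0,0,-0.1,0,0,0,-0.1,0,0,0,-0.1,0,0,0,-0.05,0,0,0,0]'| grep -E "pos|rot|cont|wid|grip"
python3 -c "
from go import *
s,R,p=pose();print(s['moment'],s['contact_force'],np.arctan2(R[1,0],R[0,0])-np.pi)"
```

```text
position: [0.4555, 0.1533, 0.0947]
ee_rot: [0.0, 0.393, 0.92, 0.001]
contact_force: [-1.2, 0.8, 2.4]
width: 0.0129
gripper_force: 30.5
position: [0.456, 0.1539, 0.0947]
ee_rot: [0.001, 0.204, 0.979, 0.001]
contact_force: [0.8, 3.5, 1.3]
width: 0.0133
gripper_force: 30.3
position: [0.4561, 0.1546, 0.0947]
ee_rot: [0.001, 0.032, 1.0, 0.002]
contact_force: [-0.0, 5.7, 0.1]
width: 0.013
gripper_force: 30.3
[ 9.67683397e-01 -1.02257294e-01 -1.97474047e-04] [-0.02745699  5.69507625  0.11098184] -0.06308742865607497
```

```bash
for i in a b c; do echo; done >/dev/null
P='from go import *
s,R,p=pose();print("Mz",s["moment"][2].round(3),"F",s["contact_force"].round(1),"yaw",round(np.arctan2(R[1,0],R[0,0])%np.pi,3),s["width"].round(4))'
python3 steer.py '[0,0,0,-0.05,0,0,0,-0.05,0,0,0,0,0,0,0,0]'>/dev/null; python3 -c "$P"
python3 steer.py '[0,0,0,-0.04,0,0,0,-0.03,0,0,0,0,0,0,0,0]'>/dev/null; python3 -c "$P"
python3 steer.py '[0,0,0,-0.03,0,0,0,0,0,0,0,0]'>/dev/null; python3 -c "$P"
python3 steer.py '[0,0,0,-0.03,0,0,0,0,0,0,0,0]'>/dev/null; python3 -c "$P"
```

```text
Traceback (most recent call last):
AttributeError: 'float' object has no attribute 'round'
Traceback (most recent call last):
AttributeError: 'float' object has no attribute 'round'
Traceback (most recent call last):
AttributeError: 'float' object has no attribute 'round'
Traceback (most recent call last):
AttributeError: 'float' object has no attribute 'round'
```

```bash
cat > st.py <<'E'
from go import *
s,R,p=pose();print("t",round(s["clock"],2),"p",p.round(4),"M",s["moment"].round(3),"F",s["contact_force"].round(1),"yaw",round(np.arctan2(R[1,0],R[0,0])%np.pi,3),"w",round(s["width"],4),"grip",round(s["gripper_force"],1))
E
python3 st.py; python3 steer.py '[0,0,0,-0.03,0,0,0,0,0,0,0,0]'>/dev/null; python3 st.py
```

```text
t 10.37 p [0.4561 0.155  0.0948] M [ 1.02  -0.078 -0.741] F [1.3 5.3 0.7] yaw 0.162 w 0.013 grip 34.5
t 10.62 p [0.4561 0.155  0.0948] M [ 0.941 -0.042 -1.045] F [0.6 5.5 0.4] yaw 0.191 w 0.0129 grip 41.8
```

```bash
python3 steer.py '[0,0,0,0,0,0,0,0,0,0,0,0]' 0.045 >/dev/null
python3 steer.py '[0,0,-0.04,0,0,0,-0.04,0,0,0,-0.04,0,0,0,-0.04,0,0,0,0,0]'>/dev/null
python3 steer.py '[0,0,-0.04,0,0,0,-0.04,0,0,0,0,0,0,0,0,0,0,0,0,0]'>/dev/null; python3 st.py
python3 - <<'E'
from go import *
s,R,p=pose();c=manip.get_image("wrist");T=np.eye(4);T[:3,:3]=R;T[:3,3]=p;c["T"]=T@c["hand_eye"];np.save("w4.npy",c,allow_pickle=True)
K=c["camera_matrix"];q=np.linalg.inv(c["T"])@[.4545,.1535,.106,1];uv=K@q[:3];u,v=(uv[:2]/uv[2]).astype(int);print(u,v)
g=cv2.cvtColor(c["img"],cv2.COLOR_RGB2GRAY);n=g[v-25:v+25,u-25:u+25]
dark=(n<60).astype(np.uint8);w=cv2.morphologyEx(dark,cv2.MORPH_CLOSE,np.ones((9,9)))&(n>110)
ys,xs=np.nonzero(w);P=np.array([plane(c,x+u-25,y+v-25,.106)[:2] for x,y in zip(xs,ys)],np.float32)
l=cv2.fitLine(P,2,0,.01,.01).ravel();print(len(P),l,np.arctan(l[1]/l[0]))
a=cv2.resize(n,(400,400),interpolation=cv2.INTER_CUBIC)
t=np.load("top0.npy",allow_pickle=True).item()["img"]
b=cv2.resize(cv2.cvtColor(t[195:245,330:380],cv2.COLOR_RGB2GRAY),(400,400),interpolation=cv2.INTER_CUBIC)
cv2.imwrite("pics/w4.png",np.hstack([a,b]))
E
```

```text
t 11.7 p [0.4548 0.1527 0.3339] M [-0.009  0.019  0.004] F [ 0.3 -1.1 -0.5] yaw 0.2 w 0.0448 grip 0.0
258 165
33 [0.9895673  0.14407168 0.4428232  0.15205461] 0.1445748
```

View pics/w4.png

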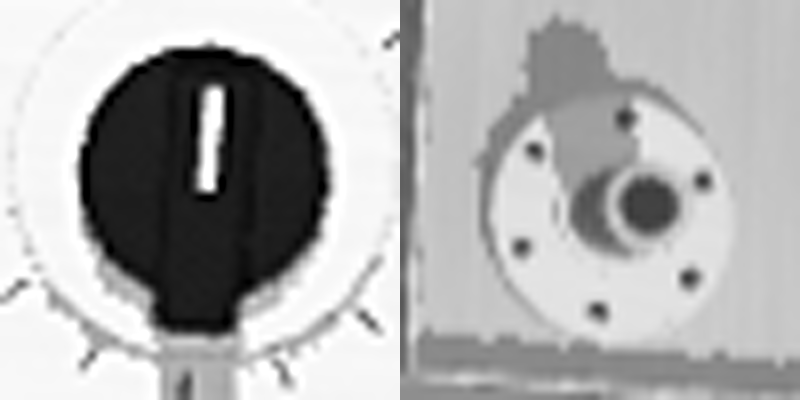

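The pointer now lies along the turntable's x axis and the stop was felt at about 1 N m, so the knob is off. Next, the flanged tube.

```bash
python3 go.py 0.52 -0.187 0.30 0.0
```

```text
cur [0.4544 0.1527 0.3331] yaw -2.941 q6 -1.592 TURN 0.2 SHIFT [-0.0657 -0.3396  0.0332]
```

```bash
python3 steer.py '[0,0,0,0.1,0,0,0,0.1,-0.0073,-0.0377,0,0,-0.0073,-0.0377,0,0,-0.0073,-0.0377,0,0]' 0.085 >/dev/null
python3 steer.py '[-0.0073,-0.0377,0,0,-0.0073,-0.0377,0,0,-0.0073,-0.0377,0,0,-0.0073,-0.0377,0,0,-0.0073,-0.0377,0.02,0]'>/dev/null
python3 steer.py '[-0.0073,-0.0377,0.013,0,0,0,0,0,0,0,0,0,0,0,0,0]'>/dev/null; python3 st.py
python3 - <<'E'
from go import *
s,R,p=pose();c=manip.get_image("wrist");T=np.eye(4);T[:3,:3]=R;T[:3,3]=p;c["T"]=T@c["hand_eye"];np.save("w5.npy",c,allow_pickle=True)
save("w5.png",c["img"])
E
```

```text
t 12.92 p [ 0.5203 -0.1843  0.3008] M [-0.007  0.021  0.074] F [-0.3  1.3  0.9] yaw 0.0 w 0.085 grip 0.0
```

View pics/w5.png

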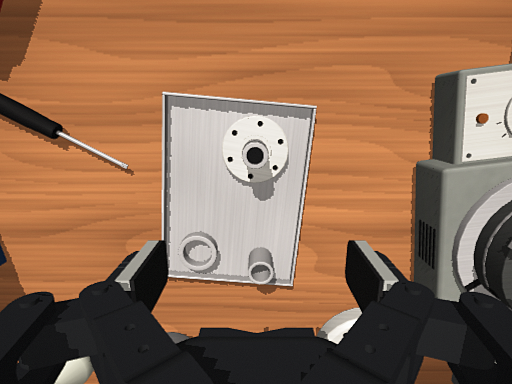

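The disc is at about (255,149) and its tube hole at (254,155). The sleeve (260,268) and race (199,252) are well clear of it.

```bash
python3 - <<'E'
from go import *
c=np.load("w5.npy",allow_pickle=True).item();g=cv2.cvtColor(c["img"],cv2.COLOR_RGB2GRAY)
d=np.zeros_like(g);d[140:170,240:270]=(g[140:170,240:270]<60)
k=max(cv2.findContours(d,0,2)[0],key=cv2.contourArea);(u,v),r=cv2.minEnclosingCircle(k);print("hole",u,v,r,plane(c,u,v,.068).round(4))
hs=np.array([(235,132),(260.5,124),(281,142),(276,167.5),(251,176.5),(230,159)],float)
q=[]
for h in hs:
    x,y=h.astype(int);n=g[y-4:y+5,x-4:x+5].astype(float);w=np.clip(n.max()-60-n,0,None);Y,X=np.mgrid[y-4:y+5,x-4:x+5];q.append(plane(c,(X*w).sum()/w.sum(),(Y*w).sum()/w.sum(),.016)[:2])
print("bolts mean",np.mean(q,0).round(4),np.linalg.norm(q-np.mean(q,0),axis=1).round(4))
t=np.load("top0.npy",allow_pickle=True).item();print("top",plane(t,330+645/8-.5,195+205/8-.5,.068).round(4))
# chuck hub again from w4 if visible
E
python3 go.py 0.509 -0.187 0.044 0
```

```text
hole 254.5 155.125 8.262401580810547 [ 0.5074 -0.1872  0.068 ]
bolts mean [ 0.5076 -0.1869] [0.0383 0.0381 0.0378 0.0382 0.0379 0.0383]
top [ 0.5069 -0.3332  0.068 ]
cur [ 0.5205 -0.1838  0.3017] yaw -3.14 q6 -2.038 TURN 0.002 SHIFT [ 0.0112 -0.0036  0.2577]
```

```bash
python3 steer.py '[0.0127,-0.0036,0.035,0,0,0,0.04,0,0,0,0.04,0,0,0,0.04,0,0,0,0.02,0]'>/dev/null
python3 steer.py '[0,0,0.02,0,0,0,0,0,0,0,0,0]'>/dev/null; python3 go.py 0.5075 -0.187 0.044 0
```

```text
cur [ 0.508  -0.1869  0.1074] yaw -3.139 q6 -2.055 TURN 0.003 SHIFT [ 0.0005 -0.0001  0.0634]
```

```bash
python3 steer.py '[0.0005,0,0.025,0,0,0,0.02,0,0,0,0.01,0,0,0,0.008,0,0,0,0,0]'>/dev/null; python3 st.py
python3 steer.py '[0,0,0,0,0,0,0,0,0,0,0,0,0,0,0,0,0,0,0,0]' 0 60 >/dev/null; python3 st.py
python3 steer.py '[0,0,0,0,0,0,0,0]'>/dev/null;python3 st.py
```

```text
t 14.05 p [ 0.5079 -0.1881  0.0443] M [-0.03   0.08  -0.001] F [-1.  -0.9 -0.4] yaw 0.002 w 0.0848 grip 0.0
t 14.47 p [ 0.5084 -0.1881  0.0455] M [ 0.414 -0.034 -0.083] F [-0.8  2.9  4.7] yaw 0.001 w 0.032 grip 59.0
t 14.63 p [ 0.5084 -0.1881  0.0455] M [ 0.499  0.051 -0.014] F [-0.4  3.1  5.8] yaw 0.001 w 0.0321 grip 59.1
```

```bash
python3 steer.py '[0,0,-0.01,0,0,0,-0.02,0,0,0,0,0,0,0,0,0]'>/dev/null;python3 st.py
python3 steer.py '[0,0,-0.04,0,0,0,-0.04,0,0,0,-0.04,0,0,0,-0.04,0,0,0,0,0]'>/dev/null
python3 steer.py '[0,0,0,0,0,0,0,0]'>/dev/null;python3 st.py; python3 go.py 0.6232 0.1739 0.25
python3 -c "
from go import *
s,R,p=pose();print(R.round(4))"
```

```text
t 14.97 p [ 0.5085 -0.189   0.0751] M [-0.027  0.002  0.008] F [-0.3 -0.9 -5.3] yaw 0.001 w 0.0319 grip 60.2
t 15.55 p [ 0.5065 -0.1879  0.2325] M [0.021 0.003 0.024] F [ 0.3  0.  -4.9] yaw 0.001 w 0.0318 grip 62.0
cur [ 0.5065 -0.1879  0.2325] yaw -3.14 q6 -2.056 TURN 0 SHIFT [-0.117   0.3617 -0.0172]
[[-1.     -0.0011 -0.0031]
 [-0.0012  1.      0.0016]
 [ 0.0031  0.0016 -1.    ]]
```

```bash
python3 steer.py '[-0.0117,0.036,-0.002,0,-0.0117,0.036,-0.002,0,-0.0117,0.036,-0.002,0,-0.0117,0.036,-0.002,0,-0.0117,0.036,-0.002,0]'>/dev/null
python3 steer.py '[-0.0117,0.036,0,0,-0.0117,0.036,0,0,-0.0117,0.036,0,0,-0.0117,0.036,0,0,-0.0117,0.036,0,0]'>/dev/null
python3 steer.py '[0,0,0,0,0,0,0,0,0,0,0,0]'>/dev/null;python3 st.py; python3 go.py 0.6228 0.1737 0.215
```

```text
t 16.63 p [0.6228 0.1713 0.241 ] M [-0.008 -0.015  0.01 ] F [ 0.1 -0.7 -4.1] yaw 0.002 w 0.0319 grip 62.1
cur [0.6228 0.1713 0.241 ] yaw -3.14 q6 -1.411 TURN 0 SHIFT [-0.0001  0.0024  0.026 ]
```

```bash
python3 steer.py '[0,0.0024,0.013,0,0,0,0.013,0,0,0,0,0,0,0,0,0,0,0,0,0]'>/dev/null;python3 st.py
python3 - <<'E'
from go import *
s,R,p=pose();c=manip.get_image("wrist");T=np.eye(4);T[:3,:3]=R;T[:3,3]=p;c["T"]=T@c["hand_eye"];np.save("w6.npy",c,allow_pickle=True)
t=manip.get_image("top");np.save("top6.npy",t,allow_pickle=True)
im=c["img"].copy()
def proj(P):
    q=(np.linalg.inv(c["T"])@[*P,1])[:3];q=c["camera_matrix"]@q;return tuple(int(round(x)) for x in q[:2]/q[2])
a=cv2.resize(im[80:384,96:416],(480,456));a2=a
b=cv2.resize(t["img"][140:226,200:280],(320,344),interpolation=cv2.INTER_CUBIC)
o=np.zeros((456,800,3),np.uint8);o[:,:480]=a;o[:344,480:]=b;save("w6.png",o)
C=np.array([.6228,.1737])
for k in range(3):
    th=.118+k*2*np.pi/3;e=np.array([np.cos(th),np.sin(th)]);n=np.array([-e[1],e[0]])
    for r,s_ in((.052,.009),(.052,-.009),(.066,.009),(.066,-.009)):
        P=[*(C+r*e+s_*n),.166];u,v=proj(P);print(k,r,s_,"crop",round((u-96)*1.5),round((v-80)*1.5))
E
```

```text
t 17.05 p [0.6243 0.173  0.2185] M [ 0.077 -0.021  0.044] F [ 0.4 -0.2 -3.7] yaw 3.141 w 0.0315 grip 62.1
0 0.052 0.009 crop 274 291
0 0.052 -0.009 crop 238 294
0 0.066 0.009 crop 278 315
0 0.066 -0.009 crop 242 320
1 0.052 0.009 crop 327 110
1 0.052 -0.009 crop 350 142
1 0.066 0.009 crop 354 90
1 0.066 -0.009 crop 376 123
2 0.052 0.009 crop 132 166
2 0.052 -0.009 crop 146 130
2 0.066 0.009 crop 102 156
2 0.066 -0.009 crop 116 118
```

View pics/w6.png

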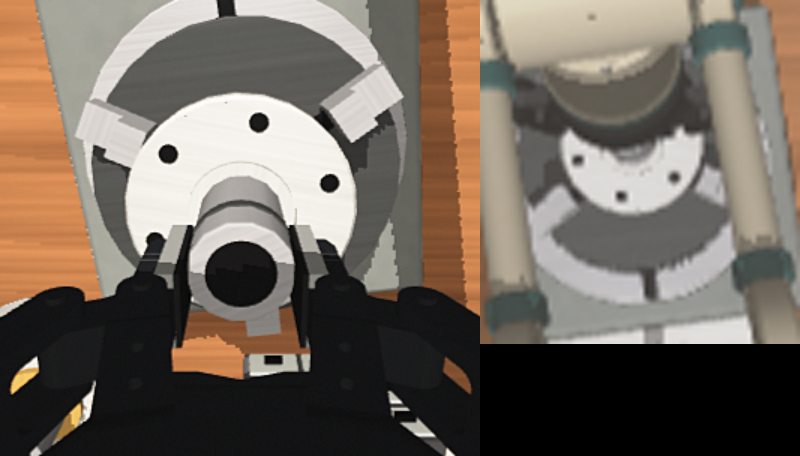

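```bash
python3 - <<'E'
from go import *
c=np.load("w6.npy",allow_pickle=True).item();g=cv2.cvtColor(c["img"],cv2.COLOR_RGB2GRAY)
d=np.zeros_like(g);d[230:290,235:280]=(g[230:290,235:280]<45)
d=cv2.morphologyEx(d,cv2.MORPH_OPEN,np.ones((7,7)));k=max(cv2.findContours(d,0,2)[0],key=cv2.contourArea);e=cv2.fitEllipse(k);print("tube",e,plane(c,*e[0],.241).round(4))
# bolts: 5 visible ones, circle fit r=.0381
q=[]
for x,y in[(258,122),(168,153),(329,183)]:
    x=int(x/1.5+96);y=int(y/1.5+80);n=g[y-7:y+8,x-7:x+8].astype(float);w=np.clip(150-n,0,None);Y,X=np.mgrid[y-7:y+8,x-7:x+8];q.append(plane(c,(X*w).sum()/w.sum(),(Y*w).sum()/w.sum(),.2185-.0415+.012)[:2])
q=np.array(q);A=np.c_[2*q,np.ones(3)];s=np.linalg.solve(A,(q**2).sum(1));print("disc",s[:2].round(4),"r",np.sqrt(s[2]+s[:2]@s[:2]).round(4))
# jaw inner-face top corners by eye -> plane .166
for u,v in[(320,103),(348,142),(135,166),(155,125)]:
    P=plane(c,u/1.5+96,v/1.5+80,.166)[:2];d=P-[.6228,.1737];print(P.round(4),np.linalg.norm(d).round(4),np.degrees(np.arctan2(d[1],d[0])).round(1))
E
python3 go.py 0.6228 0.1737 0.212
```

```text
tube ((256.2378234863281, 262.22149658203125), (42.49349594116211, 47.04808044433594), 89.30878448486328) [0.6234 0.1718 0.241 ]
disc [0.6235 0.1717] r 0.0381
[0.5815 0.2065] 0.0527 141.5
[0.5989 0.2199] 0.052 117.3
[0.61   0.1239] 0.0514 -104.4
[0.5912 0.1339] 0.0508 -128.4
cur [0.6248 0.1735 0.2192] yaw -3.141 q6 -1.407 TURN 0 SHIFT [0.002  0.0002 0.0072]
```

```bash
python3 steer.py '[0.0014,0.0012,0.004,0,0,0,0.004,0,0,0,0.004,0,0,0,0,0,0,0,0,0]'>/dev/null;python3 st.py
python3 steer.py '[0,0,0.003,0,0,0,0,0,0,0,0,0]'>/dev/null;python3 st.py; python3 go.py 0.6234 0.1747 0.19
```

```text
t 17.57 p [0.6226 0.1753 0.2058] M [ 0.007 -0.066  0.068] F [-0.2  0.2 -3.8] yaw 0.001 w 0.0321 grip 62.1
t 17.82 p [0.6229 0.1753 0.2031] M [-0.015 -0.056 -0.014] F [-0.3 -0.2 -4.5] yaw 0.001 w 0.0318 grip 62.1
cur [0.6229 0.1753 0.2031] yaw -3.14 q6 -1.405 TURN 0 SHIFT [-0.0005 -0.0006  0.0131]
```

Already below the jaw tops with no contact. Lowering on.

```bash
python3 steer.py '[-0.0005,-0.0006,0.003,0,0,0,0.003,0,0,0,0.003,0,0,0,0,0,0,0,0,0]'>/dev/null;python3 st.py
python3 steer.py '[0,0,0.003,0,0,0,0.003,0,0,0,0,0,0,0,0,0]'>/dev/null;python3 st.py
python3 steer.py '[0,0,0.002,0,0,0,0.001,0,0,0,0,0,0,0,0,0]'>/dev/null;python3 st.py
```

```text
t 18.23 p [0.6232 0.1747 0.1939] M [ 0.033 -0.071  0.022] F [-0.4  0.3 -4.3] yaw 0.001 w 0.0319 grip 62.1
t 18.57 p [0.6232 0.1747 0.188 ] M [-0.002 -0.004  0.02 ] F [-0.5  0.1 -4. ] yaw 0.001 w 0.0321 grip 62.1
t 18.9 p [0.6234 0.1747 0.1853] M [-0.033 -0.024 -0.006] F [-0.2 -0.1 -4.2] yaw 0.001 w 0.032 grip 62.1
```

```bash
python3 steer.py '[0,0,0.001,0,0,0,0.001,0,0,0,0,0,0,0,0,0]'>/dev/null;python3 st.py
python3 steer.py '[0,0,0.001,0,0,0,0,0,0,0,0,0]'>/dev/null;python3 st.py
python3 steer.py '[0,0,0.0007,0,0,0,0,0,0,0,0,0]'>/dev/null;python3 st.py
```

```text
t 19.23 p [0.6234 0.1747 0.1832] M [-0.01   0.007  0.025] F [-0.2  0.  -4.2] yaw 0.001 w 0.0319 grip 62.1
t 19.48 p [0.6234 0.1747 0.1823] M [-0.023 -0.068  0.025] F [-0.2  0.2 -3.9] yaw 0.001 w 0.0324 grip 62.1
t 19.73 p [0.6235 0.1747 0.1817] M [-0.054 -0.064 -0.045] F [ 0.6  1.2 -3.8] yaw 0.001 w 0.0321 grip 62.3
```

```bash
python3 steer.py '[0,0,0.0007,0,0,0,0,0,0,0,0,0]'>/dev/null;python3 st.py
python3 steer.py '[0,0,0.0007,0,0,0,0,0,0,0,0,0]'>/dev/null;python3 st.py
python3 steer.py '[0,0,0.0007,0,0,0,0,0,0,0,0,0]'>/dev/null;python3 st.py
```

```text
t 19.98 p [0.6235 0.1747 0.1816] M [0.016 0.179 0.018] F [-1.8 -0.6 -0.2] yaw 0.001 w 0.0319 grip 62.8
t 20.23 p [0.6235 0.1747 0.1816] M [-0.036  0.503  0.011] F [-3.8 -1.2  6.2] yaw 0.001 w 0.0318 grip 63.2
t 20.48 p [0.6235 0.1747 0.1815] M [-0.063  0.61  -0.033] F [-3.7 -1.2  8.2] yaw 0.001 w 0.0318 grip 63.4
```

```bash
python3 steer.py '[0,0,0.0002,0,0,0,0,0,0,0,0,0]'>/dev/null;python3 st.py
for i in 1 2 3; do python3 steer.py '[0,0,0,0,0,0,0,0,0,0,0,0]'>/dev/null; python3 st.py; done
```

```text
t 20.73 p [0.6235 0.1747 0.1815] M [-0.075  0.64  -0.002] F [-3.9 -1.   9.1] yaw 0.001 w 0.0319 grip 63.4
t 20.98 p [0.6235 0.1747 0.1816] M [-0.119  0.633  0.03 ] F [-4.3 -1.2  8.7] yaw 0.001 w 0.0316 grip 63.4
t 21.23 p [0.6235 0.1747 0.1816] M [-0.104  0.605 -0.065] F [-4.4 -1.   8.8] yaw 0.001 w 0.032 grip 63.4
t 21.48 p [0.6235 0.1747 0.1816] M [-0.088  0.667 -0.025] F [-3.4 -1.2  9.1] yaw 0.001 w 0.032 grip 63.4
```

```bash
python3 steer.py '[0,0,0,0,0,0,0,0,0,0,0,0]' 0 30 >/dev/null;python3 st.py
python3 steer.py '[0.0004,0,0,0,0,0,0,0,0,0,0,0]'>/dev/null;python3 st.py
python3 -c "
from go import *
s,R,p=pose();print(R.round(4))"
```

```text
t 21.73 p [0.6235 0.1747 0.1815] M [-0.079  0.638 -0.028] F [-3.6 -0.7  8.6] yaw 0.001 w 0.032 grip 63.4
t 21.98 p [0.6235 0.1747 0.1815] M [-0.12   0.551  0.007] F [-2.9 -0.4  8.7] yaw 0.001 w 0.0321 grip 63.4
[[-1.0e+00 -1.2e-03  2.6e-03]
 [-1.2e-03  1.0e+00  3.0e-04]
 [-2.6e-03  3.0e-04 -1.0e+00]]
```

```bash
python3 steer.py '[0.0006,0,0,0,0.0006,0,0,0,0,0,0,0,0,0,0,0]' >/dev/null;python3 st.py
python3 steer.py '[0.0006,0,0.0003,0,0,0,0,0,0,0,0,0]'>/dev/null;python3 st.py
python3 -c "
from go import *
s,R,p=pose();print(R.round(4))"
```

```text
t 22.32 p [0.6235 0.1747 0.1815] M [-0.136  0.156  0.015] F [-0.9 -0.6  7.3] yaw 0.001 w 0.0317 grip 63.3
t 22.57 p [0.6235 0.1747 0.1816] M [-0.067  0.011  0.032] F [ 0.5 -0.4  7.1] yaw 0.001 w 0.0319 grip 63.3
[[-1.0e+00 -1.2e-03  6.6e-03]
 [-1.2e-03  1.0e+00  5.0e-04]
 [-6.6e-03  5.0e-04 -1.0e+00]]
```

```bash
python3 steer.py '[0,0,0.0003,0,0,0,0,0,0,0,0,0]' >/dev/null;python3 st.py
python3 steer.py '[0,0,0.0003,0,0,0,0,0,0,0,0,0]'>/dev/null;python3 st.py
python3 -c "
from h import *
for n in('w5','w6'):print(np.load(n+'.npy',allow_pickle=True).item()['T'][:3,1:3].round(4).tolist(), np.load(n+'.npy',allow_pickle=True).item()['hand_eye'][:3,1:3].round(4).tolist())"
```

```text
t 22.82 p [0.6235 0.1747 0.1815] M [-0.119  0.093  0.082] F [-0.7 -0.8  7.9] yaw 0.001 w 0.0318 grip 63.5
t 23.07 p [0.6235 0.1747 0.1815] M [-0.104  0.134  0.004] F [-0.5 -0.7  9.3] yaw 0.001 w 0.0323 grip 63.6
[[0.9642, 0.2653], [-0.0002, 0.0022], [0.2653, -0.9642]] [[-0.9634, -0.2682], [0.0002, -0.0002], [-0.2682, 0.9634]]
[[0.9634, 0.268], [0.0001, -0.0004], [0.268, -0.9634]] [[-0.9634, -0.2682], [0.0002, -0.0002], [-0.2682, 0.9634]]
```

```bash
python3 steer.py '[0,0,0.0002,0,0,0,0,0,0,0,0,0]' >/dev/null;python3 st.py
for i in 1 2 3 4; do python3 steer.py '[0,0,0,0,0,0,0,0,0,0,0,0,0,0,0,0,0,0,0,0]'>/dev/null; python3 st.py; done
```

```text
t 23.32 p [0.6235 0.1747 0.1816] M [-0.161  0.172  0.01 ] F [ 0.1 -0.8 10.2] yaw 0.001 w 0.0319 grip 63.6
t 23.73 p [0.6236 0.1747 0.1816] M [-0.157  0.241 -0.028] F [-1.2 -1.3 11.3] yaw 0.001 w 0.0321 grip 63.6
t 24.15 p [0.6236 0.1746 0.1815] M [-0.186  0.178 -0.001] F [-1.  -2.2 10.4] yaw 0.001 w 0.032 grip 63.6
t 24.57 p [0.6235 0.1747 0.1815] M [-0.161  0.204 -0.015] F [-0.3 -0.4 11. ] yaw 0.001 w 0.0323 grip 63.6
t 24.98 p [0.6235 0.1747 0.1815] M [-0.189  0.219  0.007] F [-1.4 -2.  10.2] yaw 0.001 w 0.0319 grip 63.6
```

```bash
python3 -c "
from rig import manip
print(manip.sign_off())"
```

```text
the job is handed in; nothing more can be done
None
```

I turned the speed knob to the off stop, lowered the flanged tube between the jaws onto the chuck face, and handed the job in still gripping it and pressing down with about 10.6 N on top of its weight; the race, sleeve and chuck key were not touched.

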